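# Start up the screwdriving station

### The arm

A 7-joint arm with a two-finger parallel gripper is mounted at the origin on the work surface. World frame = base frame: x ahead of the robot, y to its left, z up, the work surface at z = 0. Lengths are in m, angles in rad, forces in N, time in s.
With the tool pointing down it reaches from about 0.425 to 0.875 m from the base axis. Payload 4.7 kg.
Tool frame: the origin (TCP) lies where the fingers leave the gripper's body, on its centre line; the fingertips stand 70 mm ahead of it and the grasp point (between the pads) lies 51 mm ahead of it; z points along the fingers, y is the line along which they close (so a half turn about z gives the same grasp; the last joint's range is limited). The gripper opens to 87 mm and grips with 3 to 60 N. Pads are 19 mm wide; open, the fingers measure 117 mm over their backs; the gripper's body (75 mm by 190 mm) begins 51 mm behind the grasp point.
Start: joints at [1.247, 0.321, -0.07, 1.45, 0.023, 1.371, -0.057], TCP at [0.215, -0.613, 0.292] pointing down, gripper open.
Joint ranges: [-2.86, 2.86], [-0.3, 2.09], [-1.38, 1.24], [0.06, 2.45], [-1.56, 4.7], [0.09, 2.05], [-2.69, 2.69]. Speed limits (rad/s): [2.57, 2.57, 3.14, 3.14, 3.14, 3.14, 3.14].

### API

Orientations are given as a rotation vector (axis times angle).
In Python, from bench import ctrl gives the robot as it stands.
- The arm moves only by the tool play_rows, never from a script. Its argument "increments" is a list that holds one entry, the list of rows, each a list of 7 numbers: the shift along the tool's x, y, z as a fraction of full scale, then the turn, a rotation vector about the tool's x, y, z as a fraction of full scale, then the gripper command: -1 is shut, 1 is fully open, values between are in proportion. A call has 1 to 8 rows; each row is the pose to reach, as a shift and turn from the pose commanded when the call began, along the tool's axes at that moment; what a row does not reach only later rows make up. Full scale, the value 1, is 0.1 m for a shift and 90 degrees for a turn. A row lasts 1/10 s, in which the tool goes at most 50 mm and 8.59 degrees, less where a joint would pass 70% of its speed; a pose out of reach is approached as far as the arm can. A call with a number of a shift or a turn outside -1 to 1 is refused whole. A call with a gripper value outside its range is refused whole. The fingers move at their own pace and stop on an object; "squeeze" is the grip in N (left out, the last holds). Time passes only in rows, so rows that repeat a pose let the fingers close. It gives the time, the measured TCP pose, the force, the opening and the grip force at its end, in the units of the state.
- ctrl.get_state(): the state, without advancing time (a new reading comes with each control period).
- ctrl.get_image(name): name is "scene" or "side" or "wrist"; returns the picture (480x640x3 uint8, red, green, blue); there is no depth.
- ctrl.get_calibration(name): a dict with "vertical_fov" (degrees; the focal length in pixels is half the picture's height over the tangent of half this angle, whatever the lens; pixels are square), "cx", "cy" (the principal point, pixels), "R" (3x3) and "t" (3): a world point X has camera coordinates R X + t; the wrist camera has in their place "T_tool_cam" (4x4, takes a point from camera to tool coordinates, whose origin is the TCP and whose axes are the flange's). Camera axes: x right, y down, z forward; pixel columns grow to the right and rows downward; lengths in m; the calibration is good to about 2 mm. A picture is of the moment at which its call begins: read the wrist's pose just before it. get_calibration takes no time and is no camera call.
- ctrl.close_job(): hands the job in; it is judged then, once.
The state is a dict: "time": time; "joint_positions": joint angles; "qd": joint speeds; "joint_torque": joint torques, N m; "position": TCP position; "tool_rot": TCP orientation; "ft_force": force on the tool from outside, world axes, zero at the start; "torque": the same for the moment, N m; "grip_width": opening from 0.0 (shut) to 1.0 (fully open); "grip_force": force on a finger pad.
Only numpy, scipy, OpenCV 4.12 (cv2) and the standard library are available. Lean on these libraries where they do the work, as an engineer would, in place of code of your own. Each camera call takes 0.05 s, during which the arm holds its last target. There are 200 camera calls.

### The job

Start up the screwdriving station at its grey control box, pressing with closed fingertips only: first press down the green-striped end of the black rocker so that the switch is fully on, then push the blue button fully in so that it stays in, then press the green button fully in, hold it in for about a second and let it spring back up. Leave the red mushroom stop button alone, and do not pick up, shift or knock over the socket, cups, jar or screwdriver standing about.

Things in the scene. Friction and masses are not known exactly. Their poses are not given: they have to be found in the camera images.
- box: Fixed grey control box with an aluminium top plate, 210 x 210 mm and 60 mm high, standing on the bench; its top is level. Origin at the centre of its underside; z up. Four controls stand on its top at the corners of a square (box x and y = +48 or -48 mm); which control is at which corner varies. The box stands turned about the vertical and the controls turn with it.
- rocker_on_end (a point): The spot to press on the rocker switch: on the top face of the black paddle, in the middle of the green stripe at its ON end, 22 mm from the pivot; about 86 mm above the bench when off, 78 mm when on, and it moves with the paddle. The paddle is 60 mm long (along the box's x axis, green-striped ON end towards the box's +x, away from the robot), 30 mm wide, 8 mm thick, on a grey base 74 x 40 mm.
- rocker (a joint): Angle of the rocker paddle in rad: 0 = off (green-striped end up), 0.35 = fully on (green-striped end down). No spring: stiff, it stays where it is left. About 2 N at the green stripe moves it, up to 5 N when pushed nearer the pivot, so press on the stripe or farther out.
- blue_top (a point): Centre of the top of the blue button cap, 28 mm in diameter, on a round black base 44 mm in diameter and 12 mm high. The cap stands 82 mm above the bench when out, 76 mm when in, and is pushed straight down.
- blue (a joint): Depth of the blue button in m: 0 = out, 0.006 = fully in. No spring: about 3 N moves it, and it stays where it is pushed.
- green_top (a point): Centre of the top of the green button cap, 28 mm in diameter, on a round black base 44 mm in diameter and 12 mm high. The cap stands 82 mm above the bench when out, 76 mm when in, and is pushed straight down.
- green (a joint): Depth of the green button in m: 0 = out, 0.006 = fully in. Sprung: begins to move at 1.5 N, fully in at 5 N, comes back up when let go.
- red_top (a point): Centre of the top of the red mushroom stop button, 38 mm in diameter, on a round yellow base 50 mm in diameter; its top is 92 mm above the bench. Leave it alone.
- red (a joint): Depth of the red stop button in m: 0 = out, 0.006 = in. It stays where it is pushed. Must stay out.
- socket_mid (a point): Centre of a loose upright steel driver socket, 21 mm in diameter and 28 mm tall, standing near the middle of the control box's top. Leave it alone.
- cups_mid (a point): Centre (50 mm up) of a loose stack of black plastic cups, 68 mm in diameter and 105 mm tall, on the bench on the box's +y side. Leave it alone.
- jar_mid (a point): Centre of a loose amber jar with a white cap, 60 mm in diameter and 85 mm tall, on the bench on the box's -y side. Leave it alone.
- driver_grip (a point): Middle of the handle of a loose screwdriver with an orange handle, 180 mm long, lying on the bench beyond the box. Leave it alone.

How it is judged:
By the outcome, as a careful person would: the job done as asked, in the order asked, and still so for the second after the job is handed in, with the robot touching nothing.
It also fails if it takes over 42 s, if anything falls off the work surface, if the arm or the gripper's body presses on something with over 40 N, if the wrist force passes 120 N, or if a joint passes its speed limit or range.

## Working session

There is one attempt and no reset: what is moved stays moved. The work goes in short steps, Python scripts to look and compute and a tool call to move; the robot and the scene stay as the last step left them, time stands still between calls to the robot, and variables do not carry over. Pictures are saved under pics/ and viewed, at most 10 in all, crops included, and the job is handed in when it is done.

Besides the shell and the picture viewer there is one more tool, called after "Call:" as name(argument=value, ...) on one line, values as JSON. play_rows: Moves the arm, as the interface text tells. Shift numbers are shares of 0.1 m and turn numbers shares of 90 degrees, none past 1 either way. Its arguments: {"type":"object","properties":{"increments":{"type":"array"},"squeeze":{"type":"number"}},"required":["increments"]}

```bash
mkdir -p pics
python3 - <<'E'
from bench import ctrl
import cv2
s=ctrl.get_state();print(s['time'],s['position'],s['tool_rot'],s['grip_width'])
for n in ('scene','side'):
    cv2.imwrite(f'pics/{n}0.png',ctrl.get_image(n)[:,:,::-1]);print(n,ctrl.get_calibration(n))
print(ctrl.get_calibration('wrist'))
E
```

```text
0.0 [ 0.21522851 -0.6128901   0.2911343 ] [-3.09503733e+00 -5.27802026e-01  6.67257370e-04] 1.0034735204792145
scene {'vertical_fov': 54.30611639743508, 'cx': 318.46466830709034, 'cy': 244.8403333813875, 'R': array([[-0.32864724,  0.94437927,  0.01178083],
       [ 0.78523613,  0.28015333, -0.55219411],
       [-0.52478111, -0.17222634, -0.83363234]]), 't': array([ 0.15018124, -0.44599194,  1.3172672 ])}
side {'vertical_fov': 56.073849321947705, 'cx': 315.2085586969933, 'cy': 241.27442353940702, 'R': array([[ 0.77522393, -0.63166782, -0.00485996],
       [-0.31365911, -0.37824196, -0.87094833],
       [ 0.54831179,  0.67670436, -0.49135058]]), 't': array([-0.41772784,  0.29850563,  0.42727764])}
{'vertical_fov': 66.0189625411058, 'cx': 321.75110758008344, 'cy': 239.69718263365456, 'T_tool_cam': array([[-7.65312291e-04, -9.53646352e-01, -3.00928644e-01,
         8.35081872e-02],
       [ 9.99999345e-01, -9.85776209e-04,  5.80769225e-04,
         1.90256875e-04],
       [-8.50496751e-04, -3.00928003e-01,  9.53646483e-01,
        -9.20178309e-02],
       [ 0.00000000e+00,  0.00000000e+00,  0.00000000e+00,
         1.00000000e+00]])}
```

View pics/scene0.png

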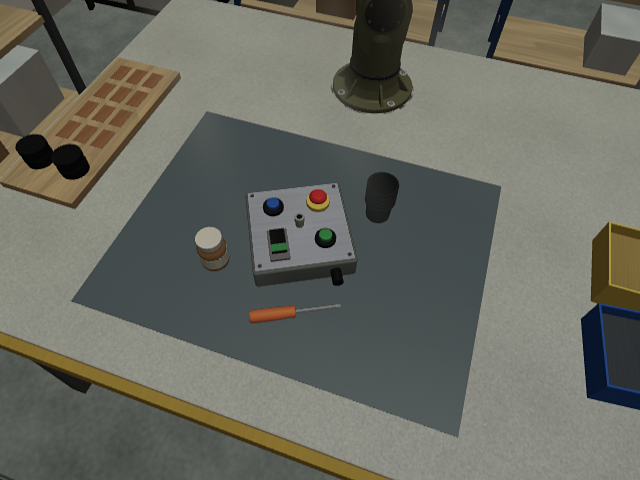

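View pics/side0.png

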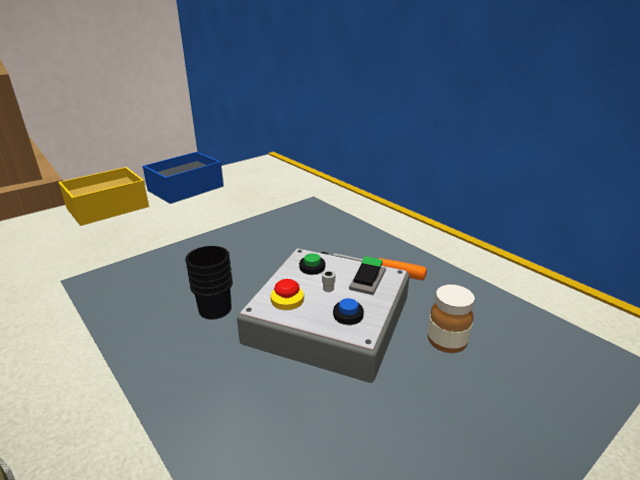

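The scene view shows blue at about (273,204), red (318,196), green (326,236) and the rocker at (279,244) with its stripe at the lower end. In the side view, green is at (312,260), red (287,288), blue (348,305) and the stripe (372,262). The socket stands mid-box. Next I'll fit the box pose from colour centroids.

```bash
cat > h.py <<'E'
import numpy as np,cv2
from bench import ctrl
from scipy.optimize import least_squares
from scipy.spatial.transform import Rotation as Ro
def cal(n):
    c=ctrl.get_calibration(n);f=240/np.tan(np.radians(c['vertical_fov']/2))
    if n=='wrist':
        s=ctrl.get_state();T=np.eye(4);T[:3,:3]=Ro.from_rotvec(s['tool_rot']).as_matrix();T[:3,3]=s['position']
        M=np.linalg.inv(T@c['T_tool_cam']);return f,c['cx'],c['cy'],M[:3,:3],M[:3,3]
    return f,c['cx'],c['cy'],c['R'],c['t']
def proj(c,X):
    p=c[3]@X+c[4];return np.array([c[1]+c[0]*p[0]/p[2],c[2]+c[0]*p[1]/p[2]])
def blobs(im,roi):
    h=cv2.cvtColor(im,cv2.COLOR_RGB2HSV);out={}
    for k,lo,hi in (('green',50,80),('blue',100,120),('red',174,180)):
        m=cv2.inRange(h,(lo,130,70),(hi,255,255))
        if k=='red': m|=cv2.inRange(h,(0,150,70),(4,255,255))
        n,_,st,ce=cv2.connectedComponentsWithStats(m)
        x0,y0,x1,y1=roi
        out[k]=[(int(st[i,4]),*ce[i].round(1)) for i in range(1,n) if st[i,4]>15 and x0<ce[i][0]<x1 and y0<ce[i][1]<y1]
    return out
def ray(c,uv,z):
    d=c[3].T@np.array([(uv[0]-c[1])/c[0],(uv[1]-c[2])/c[0],1]);o=-c[3].T@c[4]
    return o+d*(z-o[2])/d[2]
E
python3 - <<'E'
from h import *
for n,roi in (('scene',(240,180,360,290)),('side',(235,240,410,380))):
    b=blobs(cv2.imread(f'pics/{n}0.png')[:,:,::-1].copy(),roi);c=cal(n)
    for k in b:
        for q in b[k]: print(n,k,q,ray(c,q[1:],.086 if k=='red' else .079).round(4),ray(c,q[1:],.086).round(4))
E
```

```text
scene green (115, np.float64(325.1), np.float64(233.9)) [0.5761 0.0546 0.079 ] [0.5807 0.056  0.086 ]
scene green (107, np.float64(278.4), np.float64(246.5)) [ 0.6357 -0.0224  0.079 ] [ 0.6398 -0.0203  0.086 ]
scene blue (103, np.float64(272.5), np.float64(202.5)) [ 0.5372 -0.0753  0.079 ] [ 0.5422 -0.0727  0.086 ]
scene red (185, np.float64(317.6), np.float64(196.1)) [0.4943 0.01   0.086 ] [0.4943 0.01   0.086 ]
side green (169, np.float64(311.8), np.float64(259.5)) [0.5745 0.0519 0.079 ] [0.5674 0.0431 0.086 ]
side green (137, np.float64(371.7), np.float64(261.2)) [ 0.6462 -0.0143  0.079 ] [ 0.6379 -0.022   0.086 ]
side blue (270, np.float64(348.1), np.float64(306.5)) [ 0.5354 -0.0776  0.079 ] [ 0.5291 -0.0841  0.086 ]
side red (343, np.float64(286.4), np.float64(287.4)) [0.4903 0.0064 0.086 ] [0.4903 0.0064 0.086 ]
```

Call:
play_rows(increments=[[[0.45, -0.3, 0, 0, 0, -0.05, -1], [0.9, -0.6, 0, 0, 0, -0.095, -1], [0.9, -0.6, 0, 0, 0, -0.095, -1]]])

```text
time: 0.4
position: [0.2863, -0.5213, 0.2921]
tool_rot: [-3.042, -0.773, -0.006]
ft_force: [0.5, 0.9, 0.3]
grip_width: 0.813
grip_force: 0.0
```

Call:
play_rows(increments=[[[0.5, -0.25, 0, 0, 0, 0, -1], [1, -0.5, 0, 0, 0, 0, -1]]])

```text
time: 0.6
position: [0.3382, -0.445, 0.2918]
tool_rot: [-3.05, -0.752, 0.001]
ft_force: [0.9, 0.9, 0.1]
grip_width: 0.628
grip_force: 0.0
```

Call:
play_rows(increments=[[[0.5, -0.25, 0, 0, 0, 0, -1], [1, -0.5, 0, 0, 0, 0, -1]]])

```text
time: 0.8
position: [0.3972, -0.3625, 0.292]
tool_rot: [3.049, 0.756, -0.001]
ft_force: [0.8, -1.1, 0.1]
grip_width: 0.45
grip_force: 0.0
```

Call:
play_rows(increments=[[[0.5, -0.25, 0, 0, 0, 0, -1], [1, -0.5, 0, 0, 0, 0, -1]]])

```text
time: 1.0
position: [0.4553, -0.2811, 0.2921]
tool_rot: [3.049, 0.756, -0.0]
ft_force: [1.4, -1.2, -0.8]
grip_width: 0.266
grip_force: 0.0
```

Call:
play_rows(increments=[[[0.5, -0.25, 0, 0, 0, 0, -1], [1, -0.5, 0, 0, 0, 0, -1], [1, -0.5, 0, 0, 0, 0, -1], [1, -0.5, 0, 0, 0, 0, -1]]])

```text
time: 1.4
position: [0.5208, -0.1892, 0.2919]
tool_rot: [-3.046, -0.765, 0.0]
ft_force: [0.4, 0.4, -0.4]
grip_width: 0.012
grip_force: 0.0
```

Call:
play_rows(increments=[[[0.3, -0.45, 0, 0, 0, 0, -1], [0.3, -0.9, 0, 0, 0, 0, -1], [0.3, -0.9, 0, 0, 0, 0, -1], [0.3, -0.9, 0, 0, 0, 0, -1]]])

```text
time: 1.8
position: [0.5033, -0.0998, 0.2924]
tool_rot: [3.047, 0.755, -0.001]
ft_force: [0.1, -0.6, 0.2]
grip_width: 0.002
grip_force: 0.0
```

Run:
```python
from h import *
c=cal('wrist');im=ctrl.get_image('wrist')
b=blobs(im,(0,0,640,480));o=im[:,:,::-1].copy()
th=np.radians(28.1);C=np.array([.5555,-.0118]);R=np.array([[np.cos(th),-np.sin(th)],[np.sin(th),np.cos(th)]])
for p,z in (((48,48),.082),((-48,-48),.082),((-48,48),.092),((70,-48),.086)):
    X=[*(C+R@np.array(p)/1000),z];u=proj(c,X);print(p,np.round(X,4),u.round(1));cv2.drawMarker(o,tuple(int(v) for v in u),(255,0,255),0,14)
for k in b:
    for q in b[k]: print(k,q,ray(c,q[1:],.092 if k=='red' else .082).round(4),ray(c,q[1:],.086).round(4))
cv2.imwrite('pics/w1.png',o)
```

```text
(48, 48) [0.5752 0.0532 0.082 ] [182.6  49.4]
(-48, -48) [ 0.5358 -0.0768  0.082 ] [314.4 179.2]
(-48, 48) [0.4905 0.0079 0.092 ] [192.6 181.8]
(70, -48) [ 0.6399 -0.0212  0.086 ] [312.3  13.2]
green (650, np.float64(180.2), np.float64(46.4)) [0.5763 0.0555 0.082 ] [0.5763 0.0539 0.086 ]
blue (950, np.float64(314.1), np.float64(175.1)) [ 0.5387 -0.075   0.082 ] [ 0.5392 -0.0748  0.086 ]
red (1522, np.float64(195.7), np.float64(176.8)) [0.4954 0.0073 0.092 ] [0.4937 0.0087 0.086 ]
```

View pics/w1.png

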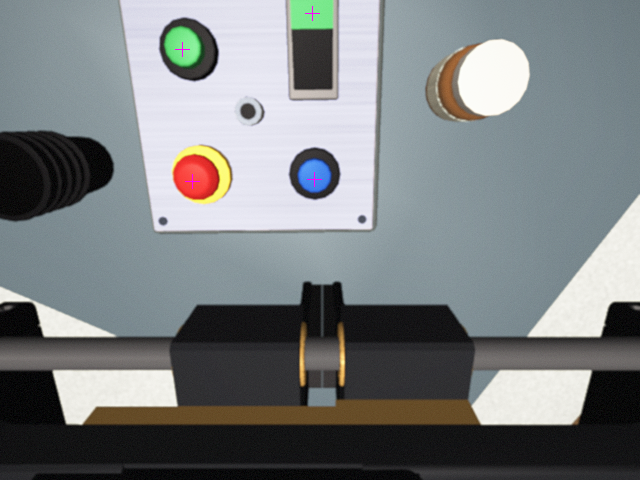

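The wrist view shows my predicted points on the caps to within about 4 px (about 2.5 mm, mostly along box x). The stripe spans about (290–336, 0–28), and the fingertips are closed. I'll go above the rocker's ON end.

Call:
play_rows(increments=[[[0.4, 0, 0, 0, 0, 0, -1], [0.8, 0, 0, 0, 0, 0, -1], [0.9, 0, 0, 0, 0, 0, -1]]])

```text
time: 2.15
position: [0.5862, -0.0566, 0.2914]
tool_rot: [-3.048, -0.755, -0.002]
ft_force: [-0.2, -0.2, 0.1]
grip_width: 0.009
grip_force: 0.0
```

Call:
play_rows(increments=[[[0.4, -0.03, 0, 0, 0, 0, -1], [0.73, -0.05, 0, 0, 0, 0, -1], [0.73, -0.05, 0.3, 0, 0, 0, -1], [0.73, -0.05, 0.6, 0, 0, 0, -1], [0.73, -0.05, 0.9, 0, 0, 0, -1], [0.73, -0.05, 1, 0, 0, 0, -1], [0.73, -0.05, 1, 0, 0, 0, -1], [0.73, -0.05, 1, 0, 0, 0, -1]]])

```text
time: 2.95
position: [0.6466, -0.0187, 0.1934]
tool_rot: [3.049, 0.755, 0.002]
ft_force: [0.5, -0.4, 1.0]
grip_width: 0.006
grip_force: 0.0
```

Run:
```python
from h import *
s=ctrl.get_state();print(s['position'],s['tool_rot'],s['ft_force'])
n='side';c=cal(n);o=ctrl.get_image(n)[:,:,::-1].copy()
o=cv2.resize(o[190:350,230:450],None,fx=3,fy=3)
cv2.imwrite('pics/s2.png',o)
```

```text
[ 0.64655192 -0.01866164  0.19342437] [3.04866738e+00 7.54852192e-01 2.10483816e-03] [ 0.5159693  -0.43070731  0.98460176]
```

View pics/s2.png

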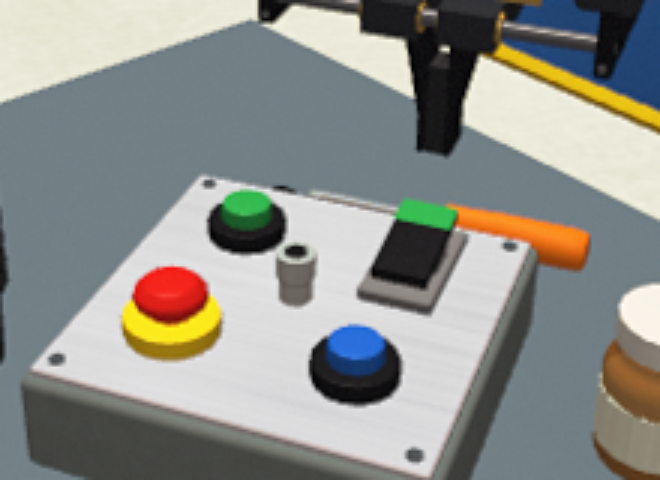

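The tips hang straight above the stripe's end (crop (438,150) over (427,213)). Now I'll press.

Call:
play_rows(increments=[[[0, 0, 0.2, 0, 0, 0, -1], [0, 0, 0.3, 0, 0, 0, -1], [0, 0, 0.35, 0, 0, 0, -1], [0, 0, 0.38, 0, 0, 0, -1], [0, 0, 0.41, 0, 0, 0, -1], [0, 0, 0.43, 0, 0, 0, -1], [0, 0, 0.44, 0, 0, 0, -1], [0, 0, 0.44, 0, 0, 0, -1]]])

```text
time: 3.8
position: [0.6466, -0.0172, 0.1489]
tool_rot: [3.049, 0.758, 0.003]
ft_force: [1.0, 1.7, 2.7]
grip_width: 0.005
grip_force: 1.4
```

Call:
play_rows(increments=[[[0, 0, 0.01, 0, 0, 0, -1], [0, 0, 0.02, 0, 0, 0, -1], [0, 0, 0.02, 0, 0, 0, -1], [0, 0, 0.02, 0, 0, 0, -1]]])

```text
time: 4.2
position: [0.6467, -0.0171, 0.1486]
tool_rot: [3.048, 0.758, 0.004]
ft_force: [-1.1, 0.2, 10.5]
grip_width: 0.005
grip_force: 5.3
```

Call:
play_rows(increments=[[[0, 0, 0.02, 0, 0, 0, -1], [0, 0, 0.02, 0, 0, 0, -1], [0, 0, 0.02, 0, 0, 0, -1]]])

```text
time: 4.5
position: [0.6468, -0.0171, 0.1483]
tool_rot: [3.047, 0.757, 0.004]
ft_force: [-5.2, -0.5, 19.7]
grip_width: 0.002
grip_force: 9.1
```

Call:
play_rows(increments=[[[0, 0, -0.2, 0, 0, 0, -1], [0, 0, -0.5, 0, 0, 0, -1], [0, 0, -0.8, 0, 0, 0, -1], [0, 0, -0.8, 0, 0, 0, -1], [0, 0, -0.8, 0, 0, 0, -1]]])

```text
time: 5.0
position: [0.6457, -0.0177, 0.2244]
tool_rot: [3.048, 0.757, -0.0]
ft_force: [0.9, 0.9, -1.2]
grip_width: 0.002
grip_force: 0.0
```

Run:
```python
from h import *
s=ctrl.get_state();print(s['position'],s['tool_rot'],s['ft_force'])
n='side';c=cal(n);o=ctrl.get_image(n)[:,:,::-1].copy()
o=cv2.resize(o[190:350,230:450],None,fx=3,fy=3)
cv2.imwrite('pics/s3.png',o)
P=np.array(s['position']);R=Ro.from_rotvec(s['tool_rot']).as_matrix()
print('to blue/green',(R.T@(np.array([.537,-.076,P[2]])-P)).round(4),(R.T@(np.array([.576,.054,P[2]])-np.array([.537,-.076,P[2]]))).round(4))
```

```text
[ 0.64568109 -0.01768902  0.2243821 ] [ 3.04832265e+00  7.57075457e-01 -1.30647883e-04] [ 0.85798479  0.89119145 -1.18017934]
to blue/green [-0.1233  0.0007  0.    ] [ 0.0953 -0.0966 -0.0001]
```

View pics/s3.png

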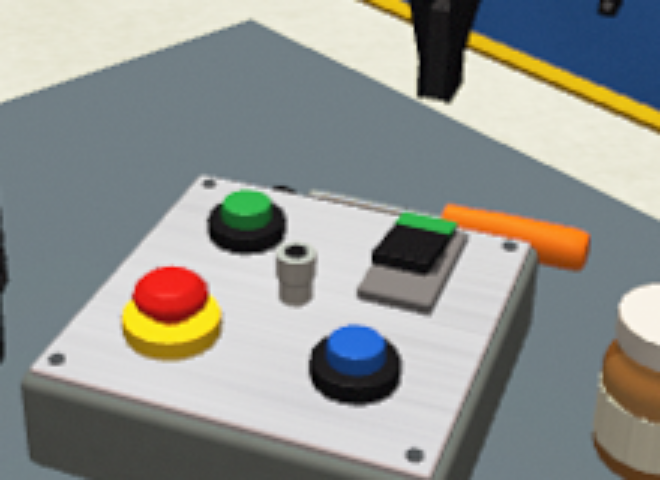

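The rocker has tipped over: its stripe is down at crop (427,223) and the near end is up. Blue is next.

Call:
play_rows(increments=[[[-0.4, 0, 0, 0, 0, 0, -1], [-0.8, 0, 0, 0, 0, 0, -1], [-0.8, 0, 0, 0, 0, 0, -1]]])

```text
time: 5.35
position: [0.57, -0.0587, 0.2213]
tool_rot: [3.05, 0.75, -0.014]
ft_force: [-0.7, 0.0, -0.8]
grip_width: 0.006
grip_force: 0.0
```

Call:
play_rows(increments=[[[-0.43, 0.01, 0, 0, 0, 0, -1], [-0.43, 0.01, 0.2, 0, 0, 0, -1], [-0.43, 0.01, 0.45, 0, 0, 0, -1], [-0.43, 0.01, 0.6, 0, 0, 0, -1], [-0.43, 0.01, 0.66, 0, 0, 0, -1], [-0.43, 0.01, 0.68, 0, 0, 0, -1], [-0.43, 0.01, 0.68, 0, 0, 0, -1], [-0.43, 0.01, 0.68, 0, 0, 0, -1]]])

```text
time: 6.15
position: [0.5384, -0.0758, 0.1571]
tool_rot: [3.048, 0.758, 0.002]
ft_force: [0.1, 0.3, 0.3]
grip_width: 0.002
grip_force: 0.0
```

Tip is at 0.087; pressing to about 0.0755.

Call:
play_rows(increments=[[[0, 0, 0.03, 0, 0, 0, -1], [0, 0, 0.06, 0, 0, 0, -1], [0, 0, 0.09, 0, 0, 0, -1], [0, 0, 0.11, 0, 0, 0, -1], [0, 0, 0.12, 0, 0, 0, -1], [0, 0, 0.12, 0, 0, 0, -1], [0, 0, 0.12, 0, 0, 0, -1]]])

```text
time: 6.85
position: [0.5383, -0.0759, 0.1459]
tool_rot: [3.048, 0.757, 0.002]
ft_force: [-3.6, -0.5, 12.3]
grip_width: 0.005
grip_force: 5.6
```

Call:
play_rows(increments=[[[0, 0, 0.01, 0, 0, 0, -1], [0, 0, 0.015, 0, 0, 0, -1], [0, 0, 0.015, 0, 0, 0, -1]]])

```text
time: 7.15
position: [0.5383, -0.0759, 0.1457]
tool_rot: [3.047, 0.757, 0.001]
ft_force: [-5.9, 0.5, 18.8]
grip_width: 0.003
grip_force: 10.0
```

Call:
play_rows(increments=[[[0, 0, -0.2, 0, 0, 0, -1], [0, 0, -0.5, 0, 0, 0, -1], [0, 0, -0.8, 0, 0, 0, -1], [0, 0, -0.8, 0, 0, 0, -1], [0, 0, -0.8, 0, 0, 0, -1]]])

```text
time: 7.65
position: [0.5376, -0.076, 0.2228]
tool_rot: [3.048, 0.757, 0.0]
ft_force: [0.1, -1.3, -0.5]
grip_width: 0.007
grip_force: 0.0
```

Run:
```python
from h import *
s=ctrl.get_state();print(s['position'],s['tool_rot'],s['ft_force'])
o=ctrl.get_image('side')[:,:,::-1].copy()
cv2.imwrite('pics/s4.png',cv2.resize(o[190:350,230:450],None,fx=3,fy=3))
P=np.array(s['position']);R=Ro.from_rotvec(s['tool_rot']).as_matrix()
print((R.T@(np.array([.576,.054,P[2]])-P)).round(4))
```

```text
[ 0.53755771 -0.07599091  0.22279624] [3.04830346e+00 7.57159505e-01 3.78449868e-04] [ 0.0905348  -1.29037704 -0.46438031]
[ 0.0948 -0.0969 -0.0001]
```

View pics/s4.png

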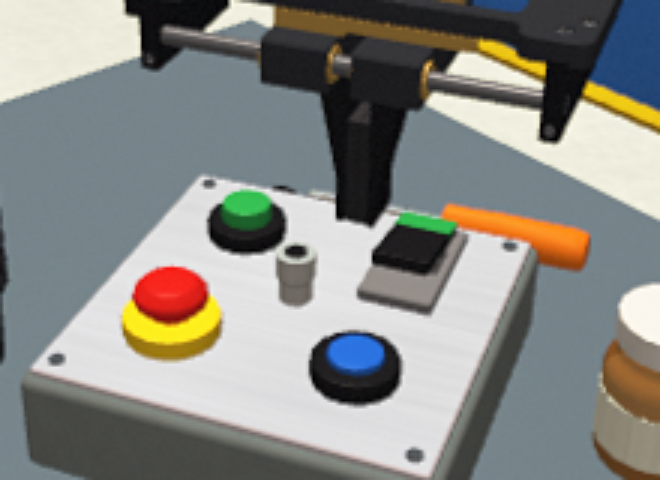

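Blue is in (cap at crop (356,354), sitting low in its base). Green is next, crossing high over the socket.

Call:
play_rows(increments=[[[0.35, -0.35, 0, 0, 0, 0, -1], [0.7, -0.7, 0, 0, 0, 0, -1], [0.95, -0.97, 0, 0, 0, 0, -1], [0.95, -0.97, 0, 0, 0, 0, -1], [0.95, -0.97, 0.3, 0, 0, 0, -1], [0.95, -0.97, 0.6, 0, 0, 0, -1], [0.95, -0.97, 0.67, 0, 0, 0, -1], [0.95, -0.97, 0.67, 0, 0, 0, -1]]])

```text
time: 8.5
position: [0.5746, 0.0535, 0.1537]
tool_rot: [-3.048, -0.757, 0.007]
ft_force: [0.2, 0.9, 0.5]
grip_width: 0.004
grip_force: 0.0
```

Call:
play_rows(increments=[[[0, 0, 0, 0, 0, 0, -1]]])

```text
time: 8.6
position: [0.5766, 0.0541, 0.1564]
tool_rot: [3.049, 0.757, 0.001]
ft_force: [0.0, -0.4, 0.6]
grip_width: 0.008
grip_force: 0.0
```

Call:
play_rows(increments=[[[0, 0, 0.04, 0, 0, 0, -1], [0, 0, 0.08, 0, 0, 0, -1], [0, 0, 0.12, 0, 0, 0, -1], [0, 0, 0.12, 0, 0, 0, -1], [0, 0, 0.12, 0, 0, 0, -1], [0, 0, 0.12, 0, 0, 0, -1]]])

```text
time: 9.2
position: [0.5774, 0.0544, 0.146]
tool_rot: [3.047, 0.757, 0.005]
ft_force: [-2.2, -0.6, 10.4]
grip_width: 0.003
grip_force: 5.5
```

Call:
play_rows(increments=[[[0, 0, 0.01, 0, 0, 0, -1], [0, 0, 0.01, 0, 0, 0, -1], [0, 0, 0.01, 0, 0, 0, -1], [0, 0, 0.01, 0, 0, 0, -1], [0, 0, 0.01, 0, 0, 0, -1], [0, 0, 0.01, 0, 0, 0, -1], [0, 0, 0.01, 0, 0, 0, -1], [0, 0, 0.01, 0, 0, 0, -1]]])

```text
time: 10.0
position: [0.5775, 0.0544, 0.146]
tool_rot: [3.047, 0.757, 0.005]
ft_force: [-4.0, -0.7, 16.0]
grip_width: -0.0
grip_force: 8.2
```

Call:
play_rows(increments=[[[0, 0, -0.3, 0, 0, 0, -1], [0, 0, -0.7, 0, 0, 0, -1], [0, 0, -1, 0, 0, 0, -1], [0, 0, -1, 0, 0, 0, -1], [0, 0, -1, 0, 0, 0, -1]]])

```text
time: 10.5
position: [0.5763, 0.0543, 0.2432]
tool_rot: [3.048, 0.757, 0.002]
ft_force: [-0.9, 0.4, 0.1]
grip_width: 0.005
grip_force: 0.0
```

Run:
```python
from h import *
s=ctrl.get_state();print(s['time'],s['position'],s['ft_force'])
o=ctrl.get_image('side')[:,:,::-1].copy()
cv2.imwrite('pics/s5.png',cv2.resize(o[190:390,170:490],None,fx=2.5,fy=2.5))
```

```text
10.5 [0.57630105 0.0542529  0.24319743] [-0.93412784  0.40025945  0.07844064]
```

View pics/s5.png

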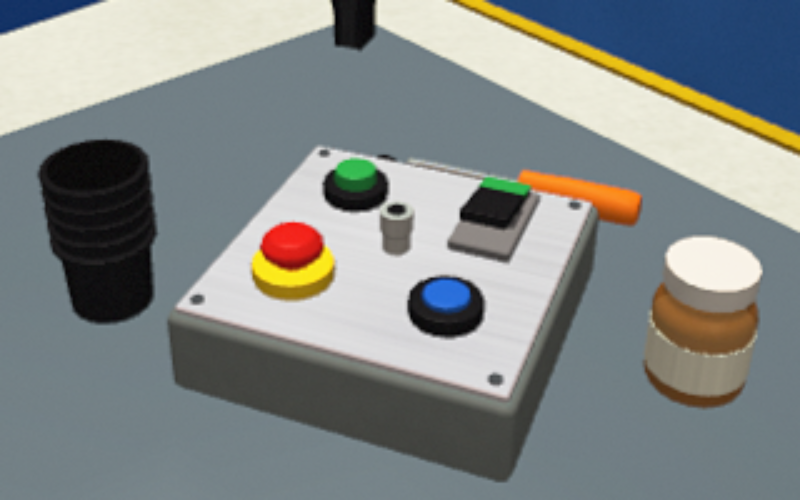

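The final view shows green back up (crop (356,172)), blue in (447,297), the rocker on (503,190), red out (292,245) and everything else standing.

```bash
python3 -c "
from bench import ctrl
print(ctrl.close_job())"
```

```text
the job is handed in; nothing more can be done
None
```

The station is started and the job handed in at about 10.5 s: rocker fully on, blue pushed in and staying in, green held in for about a second and sprung back up; the red stop and the loose items were left untouched.

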